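Draw the sample carrier out of the deep canister with the bayonet key

TASK

A square metal sample carrier sits deep in the square bore of the round canister. Take the long key from its stand, feel its cross-bar gently through the slot of the carrier's disc (the slot lies at an unknown angle, so turn the key under a light push until it drops in; never push on it with more than 12 N down there), turn the key about a quarter turn so that it catches, and draw the carrier out. Set it down gently, fully home in the square nest, and let go, leaving the key standing in the carrier; do not touch the carrier with the fingers and leave the other things on the bench where they are.

Things in the scene. Friction and masses are not known exactly. Their poses are not given: they have to be found in the camera images.
- key_grip (a point): Centre of the handle of the long key (loose, 0.16 kg, upright in its stand at the start): a black plastic block 32 x 16 x 52 mm (x, y, z), to be gripped from above across its 16 mm (along its y). z is up along the key. Under the handle a flat collar 40 x 26 x 4 mm (its top 25 mm below this point) rests on the stand; below it runs a round steel shank 12 mm in diameter.
- key_foot (a point): Point on the key's axis at the underside of its cross-bar, 124 mm below the handle's centre, same axes. The bar is 27 mm long (along x), 5 mm wide, 5 mm high. Under it, on the axis, a round pilot 11 mm in diameter and 20 mm long with a coned tip.
- stand: Steel stand of the key, fixed, foot 90 x 70 mm, 121 mm high; origin at the underside's centre. Its top plate has a slot 32 x 17 mm (x, y) in which the key hangs by its collar, bar along the slot. Draw the key straight up by 125 mm or more to clear it.
- canister: Round brushed-metal canister, fixed, 104 mm in diameter, 125 mm high, with a square bore 50 x 50 mm, sides along its x and y. Origin at the underside's centre, z up. The carrier rests in the bore on a sprung pad, 14 mm above the bench, which yields about 0.8 mm per newton of push (after the first 1 N or so), at most 13 mm.
- carrier_mid (a point): Centre of the sample carrier (loose, about 0.25 kg, 0.2 to 0.3), a square metal box 46 x 46 x 45 mm standing in the bore, sides along its x and y, z up; its top is 22.5 mm above this point.
- carrier_top (a point): Centre of the carrier's top. Here lies a disc 4 mm thick, flush with the top, with a 15 x 15 mm central opening that lets the pilot in and a slot 31 x 9 mm through the centre that lets the cross-bar in. The disc's angle is not measured: the slot's line lies within 0.5 rad either way of the carrier's x axis. It turns stiffly (0.08 N m): a lightly pressed bar slides over it.
- carrier_hollow (a point): Centre of the floor of the hollow under the disc, 12 mm below the carrier's top, with a round central socket 15 mm wide, 22 mm deep, for the pilot. With the bar lying on this floor the bar is free to turn under the disc. Turned 0.8 to 2 rad from the slot and drawn up, the bar catches under the disc, its underside 9 mm below the carrier's top. Let go, the key stands in the socket, leaning a little.
- nest_in (a point): Centre of the floor of the fixed square nest, 20 mm above the bench: a white block 88 x 88 x 20 mm with a raised metal frame round a recess 51 x 51 mm, sides along its x and y; the frame's bevelled top is 13 mm above the recess floor. The carrier fits in any quarter-turn position; home, its centre is 22.5 mm above this point. The floor is a pad that yields only over 6 N.
- beaker: Bystander: open glass beaker, 56 mm wide, 65 mm high; origin under its centre.
- jar: Bystander: amber glass jar with a white cap, 44 mm wide, 55 mm high; origin under its centre.
- weight: Bystander: brass weight, 36 mm wide, 35 mm high; origin under its centre.
- driver: Bystander: screwdriver lying on the bench, 160 mm long.
- dish: Bystander: low glass dish, 84 mm wide, 16 mm high; origin under its centre.
- block: Bystander: plain metal block 46 x 46 x 30 mm; origin under its centre.
Not all that is in view belongs to the job. What is shaped like the part that bears carrier_mid but black or green is not meant.

How it is judged:
On the way, in this order (a step that is already met when the one before it is completed fails the run):
1. the key's bar is under the carrier's disc while the carrier is still in the bore (z of key_foot in the frame of carrier_mid between 0 and 0.015 m and horizontal distance between key_foot and carrier_mid below 0.008 m and z of carrier_mid in the frame of canister below 0.06 m), for 0.1 s.
2. the carrier hangs on the key, drawn clear out of the canister (z of key_foot in the frame of carrier_mid between 0 and 0.015 m and horizontal distance between key_foot and carrier_mid below 0.008 m and z of carrier_mid in the frame of canister above 0.146 m and contact force between carrier and canister below 0.2 N), for 0.2 s.
At the end, for the whole second after the job is handed in: the carrier stands fully home in the nest (centre within 6 mm sideways and 2 mm in height, tilt under 0.06 rad), the key stands in it, leaning less than 0.3 rad, with its bar under the disc, released, everything at rest (horizontal distance between carrier_mid and nest_in below 0.006 m and z of carrier_mid in the frame of nest_in between 0.0205 and 0.0245 m and angle between carrier_mid's own z axis and vertical below 0.06 rad and z of key_foot in the frame of carrier_mid between 0 and 0.015 m and horizontal distance between key_foot and carrier_mid below 0.008 m and angle between key_grip's own z axis and vertical below 0.3 rad and contact force between the fingers and key below 0.1 N and linear speed of carrier below 0.02 m/s and linear speed of key below 0.03 m/s); the robot touches nothing.
It fails at once if the key pushes or pulls on the carrier in the bore with more than 12 N (contact force between key and carrier above 12 N and z of carrier_mid in the frame of canister below 0.1 m and horizontal distance between carrier_mid and canister below 0.03 m).
It fails at once if the carrier is banged down or forced into the nest (over 25 N) (contact force between carrier and nest above 25 N).
It fails at once if the fingers touch the carrier (contact force between the fingers and carrier above 0.5 N).
It fails at once if a bystander is moved by more than 30 mm (distance of any of beaker, jar, weight, driver, dish, block from where it was at the start of the episode above 0.03 m).
It also fails if it takes over 72 s, if anything falls off the work surface, if the arm or the gripper's body presses on something with over 40 N, if the wrist force passes 120 N, or if a joint passes its speed limit or range.

ROBOT

A 6-joint arm with a two-finger parallel gripper is mounted at the origin on the work surface. World frame = base frame: x ahead of the robot, y to its left, z up, the work surface at z = 0. Lengths are in m, angles in rad, forces in N, time in s.
With the tool pointing down it reaches from about 0.375 to 0.75 m from the base axis. Payload 9 kg.
Tool frame: the origin (TCP) lies between the finger pads; the fingertips stand 8 mm ahead of it and the grasp point (between the pads) lies 11 mm behind it (manip.tip_extent is the distance from the TCP to the fingertips, in m); z points along the fingers, y is the direction in which the jaws open and shut (so a half turn about z gives the same grasp; the last joint's range is limited). The gripper opens to 85 mm and grips with 20 to 120 N. Pads are 22 mm wide; open, the fingers measure 114 mm over their backs; the gripper's body (76 mm by 85 mm) begins 54 mm behind the grasp point. The pads swing forward as they close: fully open they stand 13 mm farther back than shut.
Start: joints at [1.059, 0.104, 0.097, 1.564, 0, 1.353], TCP at [0.174, 0.574, 0.239] pointing down, gripper open.
Joint ranges: [-2.99, 2.99], [-0.84, 1.86], [-1.1, 1.16], [-1.84, 2.11], [-1.51, 1.56], [-3.14, 3.14]. Speed limits (rad/s): [2.22, 2.22, 2.57, 3.14, 3.14, 3.14].

INTERFACE

Orientations are given as a unit quaternion [w, x, y, z].
In Python, from station import manip, solve_ik, eyes gives the robot as it stands. The module is installed in compiled form; this text tells all that it offers. Calls block until the motion is done:
- manip.reach(position, orientation): joint-space move of the TCP to a pose.
- manip.move_linear(position, frame=None, vel=0.15, f_stop=None): straight line of the TCP; frame=None keeps the orientation; vel is the mean speed in m/s. With f_stop (N) it stops when the force on the tool has changed by that much, and returns True; else False.
- manip.move_joints(angles): joint-space move.
- manip.open_gripper() and manip.close(squeeze=None): open the fingers fully, or close them until they stop; squeeze is the grip in N (None keeps the last).
- manip.pause(seconds).
- solve_ik(position, orientation): joint angles nearest the present ones, or None.
- eyes.grab_frame(name): name is "side" or "top" or "wrist"; returns a dict with "img" (384x512x3 uint8, red, green, blue), "vfov" (degrees; the focal length in pixels is half the picture's height over the tangent of half this angle, whatever the lens; pixels are square), "cx", "cy" (the principal point, pixels), "rvec" (rotation vector, rad) and "tvec" (3), from world to camera coordinates, as OpenCV has them; the wrist camera has in their place "T_tool_cam" (4x4, takes a point from camera to tool coordinates, whose origin is the TCP and whose axes are the flange's). Camera axes: x right, y down, z forward; pixel columns grow to the right and rows downward; lengths in m; the calibration is good to about 2 mm. A picture is of the moment at which its call begins: read the wrist's pose just before it. There is no depth.
A pose or a line that the arm cannot do raises manip.MotionError and nothing moves.
- manip.sign_off(): hands the job in, once; it reports no verdict.
Readings, each from a call of its own:
- manip.read_time_s(): time.
- manip.read_qpos(): joint angles.
- manip.read_joint_vel(): joint speeds.
- manip.read_tau(): joint torques, N m.
- manip.read_ee_pos(): TCP position.
- manip.read_tool_rot(): TCP orientation.
- manip.read_ft_force(): force on the tool from outside, world axes, zero at the start.
- manip.read_wrist_torque(): the same for the moment, N m.
- manip.read_finger_gap(): opening from 0.0 (shut) to 1.0 (fully open).
Only numpy, scipy, OpenCV 4.12 (cv2) and the standard library are available. Lean on these libraries where they do the work, as an engineer would, in place of code of your own. Each camera call takes 0.05 s, during which the arm holds its last target.

## Working session

There is one attempt and no reset: what is moved stays moved. The work goes in short steps, each a Python script; the robot and the scene stay as the last script left them, time stands still between calls to the robot, and variables do not carry over. Pictures are saved under pics/ and viewed, and the job is handed in when it is done.

```bash
mkdir -p pics; ls
python3 - <<'E'
from station import manip, solve_ik, eyes
import cv2,pickle
for n in ["side","top","wrist"]:
    f=eyes.grab_frame(n); cv2.imwrite(f"pics/{n}0.png",f["img"][:,:,::-1]); pickle.dump(f,open(f"{n}0.pkl","wb"))
    print(n,{k:v for k,v in f.items() if k!="img"})
print(manip.read_time_s(),manip.read_ee_pos(),manip.read_tool_rot(),manip.tip_extent)
E
```

```text
pics
side {'vfov': 52.07951906110202, 'cx': 252.75723032956984, 'cy': 190.02741917931667, 'rvec': array([ 2.10676231, -0.25102783,  0.12877556]), 'tvec': array([-0.55930154,  0.17340213,  0.6586827 ])}
top {'vfov': 53.856684958967456, 'cx': 251.27184632573199, 'cy': 194.23665496012043, 'rvec': array([ 2.18369348, -2.12656778,  0.16627743]), 'tvec': array([0.01164665, 0.59380134, 0.86972701])}
wrist {'vfov': 70.73516938085675, 'cx': 254.73050783224846, 'cy': 193.12600978031, 'T_tool_cam': array([[ 2.77780512e-04, -9.52518809e-01, -3.04479624e-01,
         7.85154117e-02],
       [ 9.99999897e-01,  1.55583913e-04,  4.25591301e-04,
         4.79922535e-05],
       [-3.58011587e-04, -3.04479711e-01,  9.52518754e-01,
        -1.34837221e-01],
       [ 0.00000000e+00,  0.00000000e+00,  0.00000000e+00,
         1.00000000e+00]])}
0.15 [0.17362083 0.57407466 0.23870478] [-1.71819119e-04  1.46364125e-01  9.89230652e-01 -4.80032469e-04] 0.008
```

View pics/side0.png

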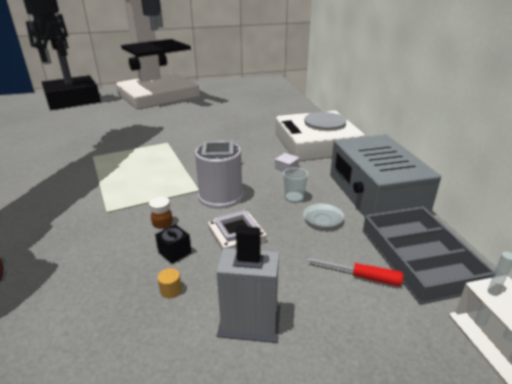

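View pics/top0.png

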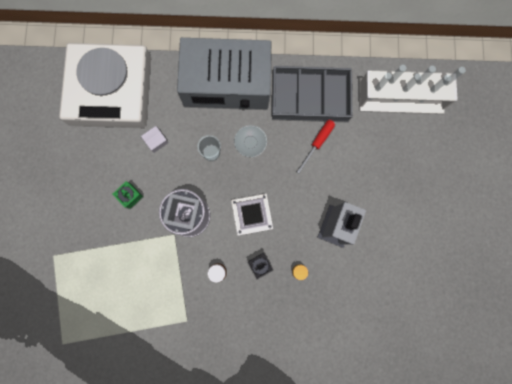

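View pics/wrist0.png

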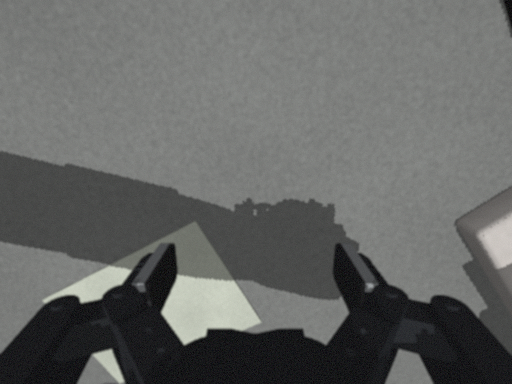

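The key is at top-view pixel (352,222), the canister with the carrier at (182,212), and the nest at (252,214). Two objects could be mistaken for the carrier: a black box at (260,264) and a green box at (127,194). I'll check the choice in close crops.

```bash
cat > h.py <<'E'
import numpy as np,cv2,pickle
from scipy.spatial.transform import Rotation as R
def K(f):
    h=f["img"].shape[0]; fl=h/2/np.tan(np.radians(f["vfov"]/2)); return np.array([[fl,0,f["cx"]],[0,fl,f["cy"]],[0,0,1]])
def ext(f):
    if "rvec" in f:
        return cv2.Rodrigues(np.array(f["rvec"]))[0],np.array(f["tvec"])
    q=f["rot"]; T=np.eye(4); T[:3,:3]=R.from_quat([q[1],q[2],q[3],q[0]]).as_matrix(); T[:3,3]=f["pos"]
    M=np.linalg.inv(T@f["T_tool_cam"]); return M[:3,:3],M[:3,3]
def ray(f,px):
    Rm,t=ext(f); d=Rm.T@(np.linalg.inv(K(f))@np.array([px[0],px[1],1.])); return -Rm.T@t,d
def at_z(f,px,z):
    o,d=ray(f,px); return o+d*(z-o[2])/d[2]
def proj(f,P):
    Rm,t=ext(f); c=Rm@np.array(P)+t; u=K(f)@c; return u[:2]/u[2]
def grab(n,save=None):
    from station import manip,eyes
    p,q=manip.read_ee_pos(),manip.read_tool_rot(); f=eyes.grab_frame(n)
    if n=="wrist": f["pos"],f["rot"]=p,q
    if save: cv2.imwrite(f"pics/{save}.png",f["img"][:,:,::-1]); pickle.dump(f,open(f"{save}.pkl","wb"))
    return f
def crop(f,c,w,h,s,name):
    x,y=int(c[0]-w/2),int(c[1]-h/2); im=f["img"][max(y,0):y+h,max(x,0):x+w,::-1]
    im=cv2.resize(im,None,fx=s,fy=s,interpolation=cv2.INTER_CUBIC)
    for i in range(0,w,10):
        cv2.line(im,(i*s,0),(i*s,6),(0,0,255),1); cv2.putText(im,str(x+i),(i*s,16),0,.3,(0,0,255)) if i%20==0 else 0
    for i in range(0,h,10):
        cv2.line(im,(0,i*s),(6,i*s),(0,0,255),1); cv2.putText(im,str(y+i),(8,i*s+4),0,.3,(0,0,255)) if i%20==0 else 0
    cv2.imwrite(f"pics/{name}.png",im)
def quat(yaw):
    # tool down, with tool x axis at angle yaw in world
    m=np.array([[np.cos(yaw),np.sin(yaw),0],[np.sin(yaw),-np.cos(yaw),0],[0,0,-1.]])
    q=R.from_matrix(m).as_quat(); return [q[3],q[0],q[1],q[2]]
E
python3 - <<'E'
from h import *
f=pickle.load(open("top0.pkl","rb"))
for n,p,z in [("key",(352,222),.17),("can",(182,212),.125),("nest",(252,214),.033),("black",(260,264),.045),("green",(127,194),.045),("weight",(301,272),.035),("jar",(216,274),.055),("beaker",(209,148),.065),("block",(153,138),.03),("driver",(320,145),.01)]:
    print(n,at_z(f,p,z).round(3), np.hypot(*at_z(f,p,z)[:2]).round(3))
o,_=ray(f,(0,0)); print(o)
crop(f,(182,212),70,60,10,"cA"); crop(f,(345,222),60,60,10,"cB"); crop(f,(252,214),60,60,10,"cC")
E
```

```text
key [ 0.523 -0.179  0.17 ] 0.553
can [0.538 0.177 0.125] 0.567
nest [0.546 0.024 0.033] 0.547
black [0.428 0.003 0.045] 0.428
green [0.585 0.324 0.045] 0.669
weight [ 0.412 -0.095  0.035] 0.423
jar [0.404 0.104 0.055] 0.417
beaker [0.698 0.131 0.065] 0.711
block [0.729 0.275 0.03 ] 0.779
driver [ 0.729 -0.145  0.01 ] 0.744
[0.46600698 0.03847408 0.94367261]
```

View pics/cA.png

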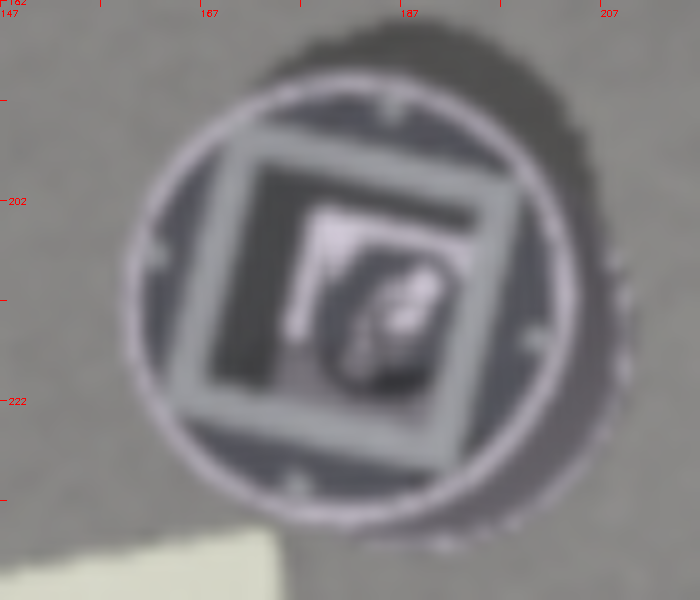

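View pics/cB.png

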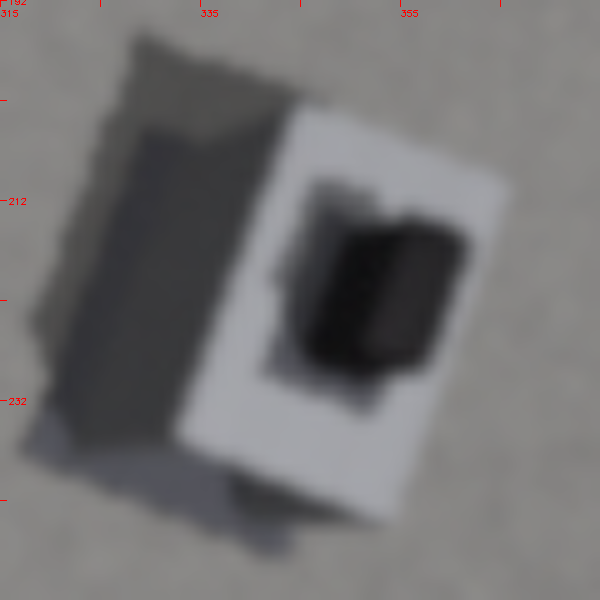

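View pics/cC.png

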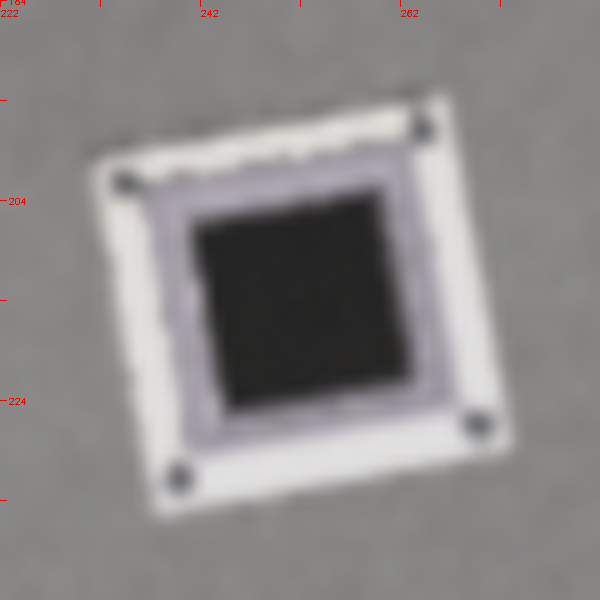

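Crops: the canister holds a light-metal carrier with the disc visible, so it is the right one. The key handle is black on the grey stand top, and the nest has a white block with a metal frame. Next I'll take wrist close-ups of the canister, nest and key.

Run:
```python
from h import *
from station import manip,solve_ik
np.set_printoptions(precision=3,suppress=True)
for n,(x,y,z) in dict(can=(.538,.177,.17),nest=(.546,.024,.15),key=(.523,-.179,.25)).items():
  for yaw in np.radians([-180,-135,-90,-45,0,45,90,135,160]):
    cx=np.array([np.cos(yaw),np.sin(yaw)])
    p=np.array([x,y])-.0785*cx if n=="can" else np.array([x,y])
    s=solve_ik([*p,z],quat(yaw)); print(n,round(np.degrees(yaw)),None if s is None else np.array(s))
```

```text
can -180 [0.076 0.228 0.108 1.451 0.    0.076]
can -135 [ 0.169  0.216  0.094  1.449  0.    -0.617]
can -90 [ 0.224  0.088 -0.045  1.437  0.    -1.347]
can -45 [ 0.205 -0.095 -0.228  1.438  0.    -2.152]
can 0 [ 0.101 -0.23  -0.35   1.451  0.    -3.04 ]
can 45 [-0.017 -0.214 -0.336  1.449  0.     2.339]
can 90 [-0.058 -0.06  -0.195  1.436  0.     1.513]
can 135 [-0.014  0.119 -0.012  1.439  0.     0.772]
can 160 [0.033 0.193 0.068 1.446 0.    0.383]
nest -180 [-0.195 -0.057 -0.228  1.4    0.    -0.195]
nest -135 [-0.195 -0.057 -0.228  1.4    0.    -0.981]
nest -90 [-0.195 -0.057 -0.228  1.4    0.    -1.766]
nest -45 [-0.195 -0.057 -0.228  1.4    0.    -2.552]
nest 0 [-0.195 -0.057 -0.228  1.4    0.     2.946]
nest 45 [-0.195 -0.057 -0.228  1.4    0.     2.161]
nest 90 [-0.195 -0.057 -0.228  1.4    0.     1.375]
nest 135 [-0.195 -0.057 -0.228  1.4    0.     0.59 ]
nest 160 [-0.195 -0.057 -0.228  1.4    0.     0.154]
key -180 [-0.566 -0.038 -0.028  1.58   0.    -0.566]
key -135 [-0.566 -0.038 -0.028  1.58   0.    -1.352]
key -90 [-0.566 -0.038 -0.028  1.58   0.    -2.137]
key -45 [-0.566 -0.038 -0.028  1.58   0.    -2.923]
key 0 [-0.566 -0.038 -0.028  1.58   0.     2.575]
key 45 [-0.566 -0.038 -0.028  1.58   0.     1.79 ]
key 90 [-0.566 -0.038 -0.028  1.58   0.     1.004]
key 135 [-0.566 -0.038 -0.028  1.58   0.     0.219]
key 160 [-0.566 -0.038 -0.028  1.58   0.    -0.217]
```

Run:
```python
from h import *
from station import manip,solve_ik
def view(x,y,z,deg,back,name):
    yaw=np.radians(deg); c=np.array([np.cos(yaw),np.sin(yaw)])
    p=np.array([x,y])-back*c
    manip.reach([*p,z],quat(yaw)); manip.pause(.15); grab("wrist",name)
view(.538,.177,.19,180,.0785,"wc1"); view(.538,.177,.19,90,.0785,"wc2")
view(.546,.024,.17,90,.02,"wn1"); view(.546,.024,.17,180,.02,"wn2")
view(.523,-.179,.27,180,.02,"wk1");view(.523,-.179,.27,90,.02,"wk2")
print(manip.read_time_s(), manip.read_ft_force())
```

```text
8.8917 [-0.28865569  0.00730151 -0.0366149 ]
```

```bash
cd pics
python3 - <<'E'
import cv2,numpy as np
r=[cv2.imread(f"{n}.png") for n in ["wc1","wc2","wn1","wn2","wk1","wk2"]]
r=[cv2.resize(i,(266,200)) for i in r]
cv2.imwrite("m1.png",np.vstack([np.hstack(r[:3]),np.hstack(r[3:])]))
E
```

```text
(no output)
```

View pics/m1.png

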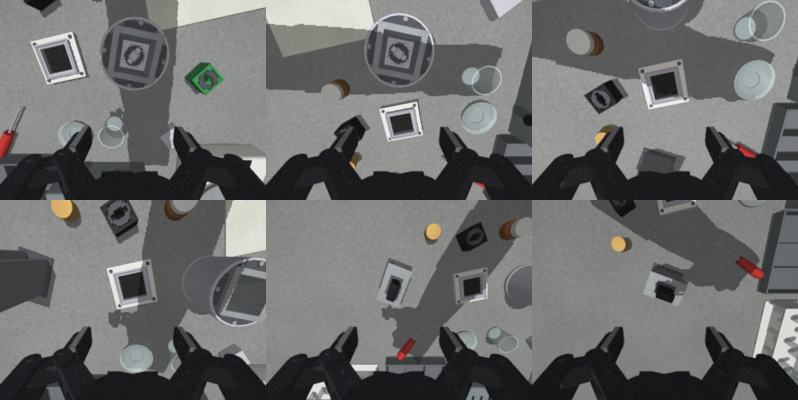

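Run:
```python
from h import *
L=lambda n:pickle.load(open(n+".pkl","rb"))
crop(L("wc1"),(260,103),140,140,5,"d1");crop(L("wc2"),(256,96),140,140,5,"d2")
crop(L("wn1"),(255,165),110,100,6,"d3");crop(L("wn2"),(253,165),110,100,6,"d4")
crop(L("wk1"),(245,165),80,100,6,"d5");crop(L("wk2"),(256,163),100,90,6,"d6")
```

```text
(no output)
```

View pics/d1.png

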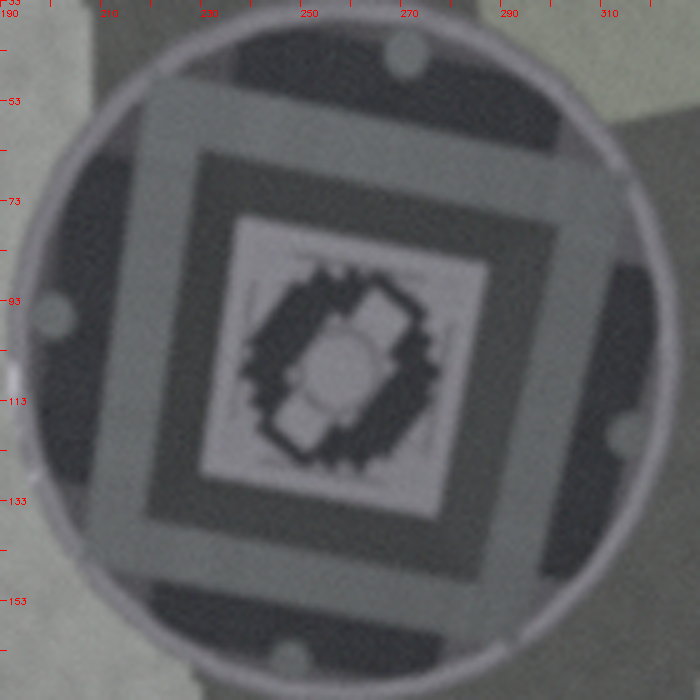

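View pics/d2.png

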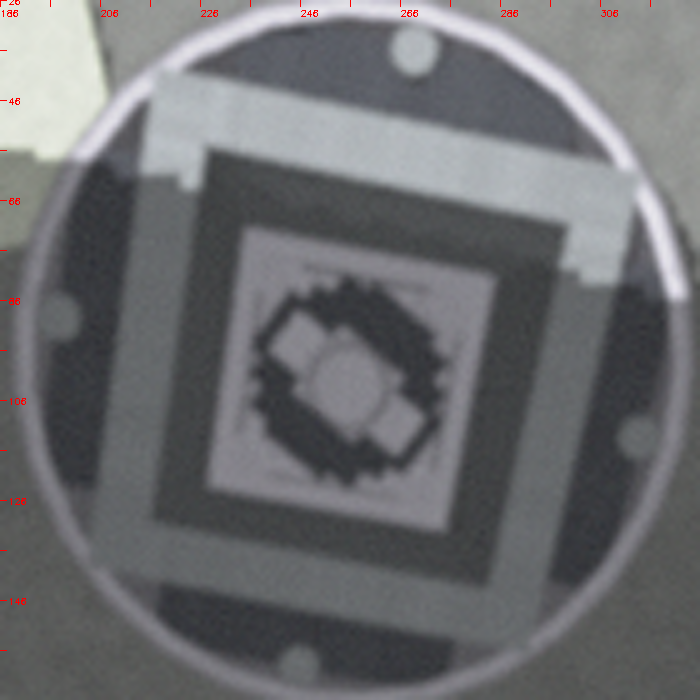

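View pics/d3.png

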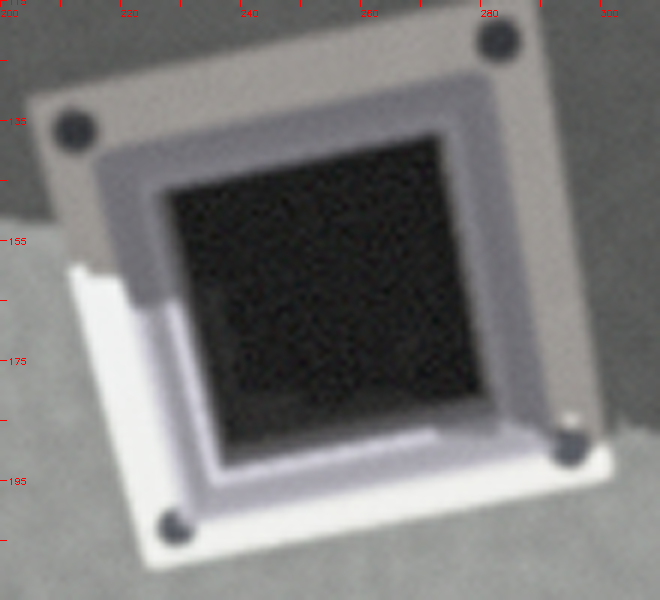

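View pics/d4.png

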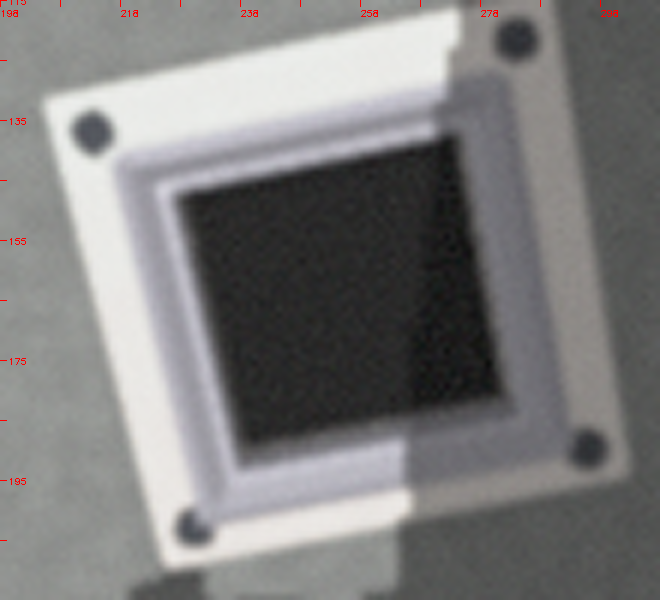

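View pics/d5.png

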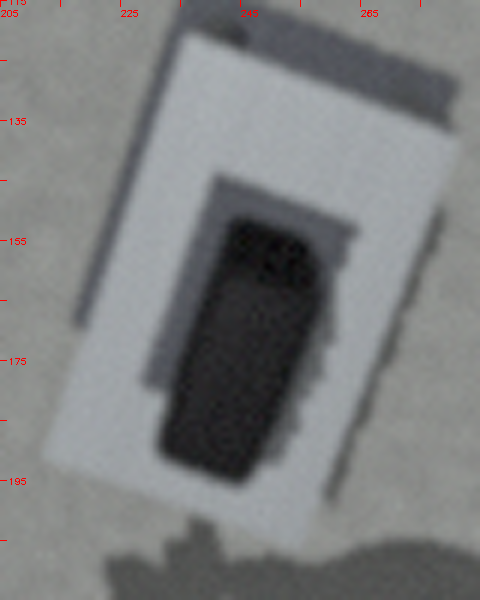

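View pics/d6.png

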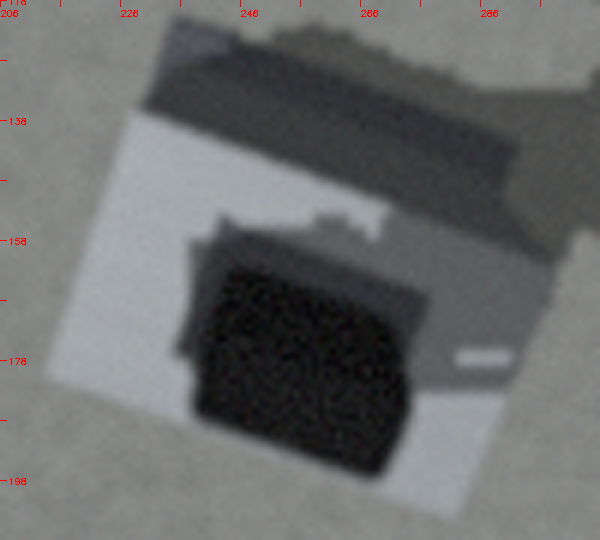

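Views: the carrier slot is visible at wc1 (258,107), with slot ends near (269,93) and (247,121). The nest is around (255,163) in both nest views, and the key handle is around (244,178) in wk1 and (256,180) in wk2. Now I'll fit poses from the clicked corners.

```bash
cat > fit.py <<'E'
from h import *
from scipy.optimize import least_squares
L=lambda n:pickle.load(open(n+".pkl","rb"))
def px(org,s,pts): return [(org[0]+(a+.5)/s-.5,org[1]+(b+.5)/s-.5) for a,b in pts]
np.set_printoptions(precision=4,suppress=True)
def quad(n,org,s,pts,z,lab):
    f=L(n); P=np.array([at_z(f,p,z) for p in px(org,s,pts)])[:,:2]
    # centre by diagonal intersection-ish mean; angle
    e=np.roll(P,-1,0)-P; a=np.degrees(np.arctan2(e[:,1],e[:,0]))
    print(lab,n,"c",P.mean(0),"len",np.linalg.norm(e,axis=1),"ang",a)
    return P
if __name__=="__main__":
    quad("wc1",(190,33),5,[(238,213),(490,263),(437,520),(200,473)],.059,"carrier")
    quad("wc2",(186,26),5,[(243,227),(497,275),(447,530),(207,488)],.059,"carrier")
    quad("wc1",(190,33),5,[(200,150),(558,222),(483,583),(145,517)],.125,"bore")
    quad("wc2",(186,26),5,[(207,150),(567,225),(490,585),(153,520)],.125,"bore")
    for n,o,pts in [("wc1",(190,33),[(394,302),(288,440)]),("wc2",(186,26),[(284,330),(414,430)])]:
        P=np.array([at_z(L(n),p,.059) for p in px(o,5,pts)]); d=P[0]-P[1]
        print("slot",P.mean(0),np.linalg.norm(d),np.degrees(np.arctan2(d[1],d[0]))%180)
    for n,o,p in [("wc1",(190,33),(343,373)),("wc2",(186,26),(347,380))]:
        print("pilot hole", at_z(L(n),px(o,5,[p])[0],.055))
    quad("wn1",(200,115),6,[(30,98),(535,-3),(612,475),(150,570)],.02,"nest")
    quad("wn2",(198,115),6,[(42,98),(553,0),(630,478),(168,570)],.02,"nest")
    quad("wk1",(205,115),6,[(180,32),(460,140),(303,548),(42,458)],.121,"stand")
    quad("wk2",(206,118),6,[(135,107),(555,265),(462,518),(45,378)],.121,"stand")
    quad("wk1",(205,115),6,[(205,262),(322,295),(243,487),(160,455)],.176,"handle")
E
python3 fit.py
```

```text
carrier wc1 c [0.538  0.1809] len [0.0467 0.0471 0.0465 0.0466] ang [  79.681   -10.3767 -100.9186  169.9621]
carrier wc2 c [0.5381 0.1808] len [0.0468 0.0462 0.0466 0.0463] ang [ -9.8017 -99.9892 170.3973  80.2349]
bore wc1 c [0.5385 0.1809] len [0.0494 0.0499 0.0504 0.0494] ang [  79.6605   -9.724  -100.8834  169.1473]
bore wc2 c [0.5388 0.1807] len [0.0493 0.0491 0.0498 0.0491] ang [ -10.645  -100.3143  169.3273   79.1605]
slot [0.5382 0.1807 0.059 ] 0.031589383625877224 141.31654845812704
slot [0.5383 0.1813 0.059 ] 0.029964005109705438 144.00826963454665
pilot hole [0.5383 0.1813 0.055 ]
pilot hole [0.5378 0.1815 0.055 ]
nest wn1 c [0.5459 0.0247] len [0.0877 0.0865 0.088  0.0886] ang [  11.0294  -78.2758 -167.5912  101.5837]
nest wn2 c [0.5462 0.0253] len [0.0886 0.0866 0.0878 0.0888] ang [ 100.4927   11.6831  -78.0754 -167.8062]
stand wk1 c [ 0.5237 -0.187 ] len [0.051  0.0794 0.0508 0.0798] ang [  69.5175  -19.7175 -110.0789  160.4313]
stand wk2 c [ 0.5237 -0.1866] len [0.0785 0.0499 0.0809 0.0514] ang [ -20.4338 -107.383   160.624    69.8626]
handle wk1 c [ 0.523  -0.1871] len [0.0173 0.031  0.0131 0.0295] ang [  74.1561  -21.7643 -112.0835  166.1275]
```

Run:
```python
from fit import *
def ov(n,c,yaw,name,ctr,w,h,s):
    f=L(n); x,y=int(ctr[0]-w/2),int(ctr[1]-h/2)
    im=cv2.resize(f["img"][y:y+h,x:x+w,::-1],None,fx=s,fy=s,interpolation=cv2.INTER_CUBIC)
    a=np.radians(yaw)
    for (lx,ly,z) in [(32,16,.176),(32,16,.125),(40,26,.125),(40,26,.121)]:
        q=[]
        for u,v in [(1,1),(-1,1),(-1,-1),(1,-1)]:
            X,Y=u*lx/2000,v*ly/2000
            p=proj(f,[c[0]+X*np.cos(a)-Y*np.sin(a),c[1]+X*np.sin(a)+Y*np.cos(a),z])
            q.append([(p[0]-x+.5)*s-.5,(p[1]-y+.5)*s-.5])
        cv2.polylines(im,[np.int32(q)],True,(0,255,0) if lx==32 else (0,0,255),1)
    return im
c=(.523,-.187)
a=ov("wk1",c,-20,"",(245,170),80,80,5);b=ov("wk2",c,-20,"",(256,170),80,80,5)
cv2.imwrite("pics/e1.png",np.hstack([cv2.convertScaleAbs(i,alpha=1.6,beta=20) for i in (a,b)]))
```

```text
(no output)
```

View pics/e1.png

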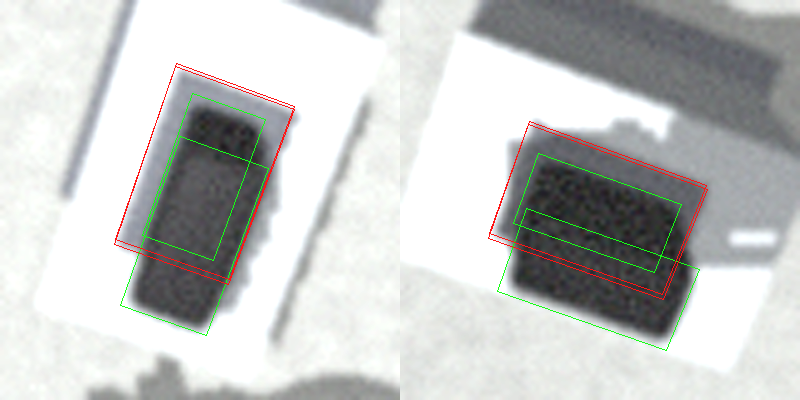

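The handle overlay agrees within about 1 mm. Grasping the key now and drawing it up, then I'll check where the foot sits relative to the tool.

Run:
```python
from h import *
from station import manip,solve_ik
c=(.5228,-.1868); q=quat(np.radians(160))
manip.reach([*c,.25],q); manip.move_linear([*c,.142],vel=.12)
print(manip.read_ee_pos(),manip.read_ft_force())
manip.close(80); manip.pause(.2); print("gap",manip.read_finger_gap(),manip.read_ft_force(),manip.read_wrist_torque())
r=manip.move_linear([*c,.292],vel=.12,f_stop=8); manip.pause(.3)
print(r,manip.read_ee_pos(),manip.read_ft_force(),manip.read_wrist_torque(),manip.read_time_s())
for n in("wrist","top","side"): grab(n,"k_"+n)
```

```text
[ 0.52325343 -0.18708432  0.14296304] [0.41284189 0.23939283 1.10823404]
gap 0.18018231562671436 [0.22826732 1.15844043 2.57422585] [ 0.119243    0.04210489 -0.01687329]
False [ 0.52271056 -0.18674421  0.29175516] [-0.14707322 -0.26316711 -1.28964508] [-0.01696282  0.01782371 -0.03290064] 13.5917
```

View pics/k_wrist.png

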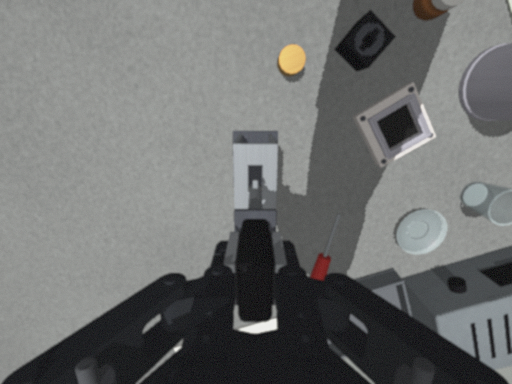

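View pics/k_side.png

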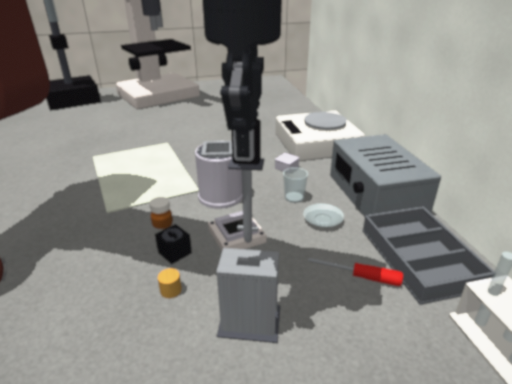

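Run:
```python
from fit import *
crop(L("k_wrist"),(256,190),70,120,6,"f1"); crop(L("k_side"),(247,205),60,110,6,"f2")
f=L("k_wrist"); p=f["pos"]; print(p)
# expected key geometry: grip point z=TCP+0.008
for z in (.008,-.017,-.0165-.0045,-.111,-.116,-.136): print(z,proj(f,[p[0],p[1],p[2]+z]),proj(L("k_side"),[p[0],p[1],p[2]+z]))
```

```text
[ 0.5227 -0.1867  0.2918]
0.008 [254.5635 260.7309] [243.7394 142.1577]
-0.017 [254.5701 238.9756] [244.1803 161.7145]
-0.021 [254.571  236.0527] [244.2485 164.7414]
-0.111 [254.5841 193.1064] [245.636  226.2992]
-0.116 [254.5846 191.542 ] [245.7057 229.3885]
-0.136 [254.5863 185.8129] [245.9773 241.4377]
```

View pics/f1.png

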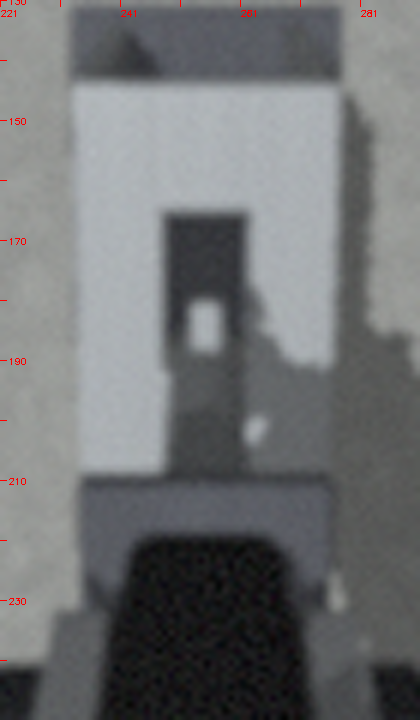

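View pics/f2.png

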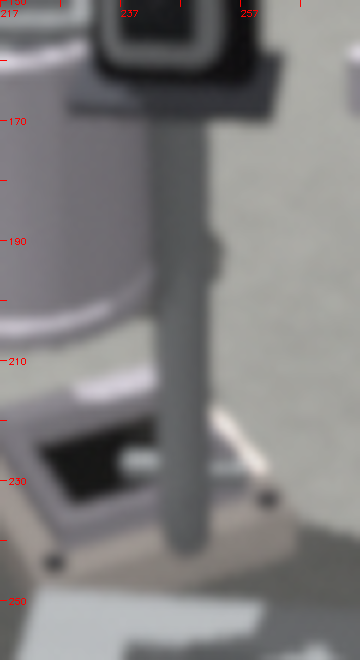

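Run:
```python
from fit import *
f=L("k_side"); Rm,t=ext(f); print("cam",-Rm.T@t,"xdir",Rm[0])
print("scale px/mm",[ (proj(f,[.5227+d[0],-.1867+d[1],.18])-proj(f,[.5227,-.1867,.18])) for d in((.001,0),(0,.001))])
a=np.radians(-10.1)
for c,ang,h,z,n in [((.538,.181),-10.1,.025,.125,"can"),((.546,.025),11.6,.044,.02,"nest")]:
    a=np.radians(ang)
    print(n,[proj(f,[c[0]+h*(u*np.cos(a)-v*np.sin(a)),c[1]+h*(u*np.sin(a)+v*np.cos(a)),z]).round(1) for u,v in((1,1),(-1,1),(-1,-1),(1,-1))])
w=L("k_wrist"); th=np.radians(160); p=w["pos"]; d=np.array([np.cos(th),np.sin(th)])
for dx in (0,-.002,.002):
  print(dx,[proj(w,[p[0]+d[0]*(.0135+dx),p[1]+d[1]*(.0135+dx),p[2]+z]).round(1) for z in(-.111,-.116)],
   "collar", proj(w,[p[0]+d[0]*(.020+dx),p[1]+d[1]*(.020+dx),p[2]-.017]).round(1),"shank",proj(w,[p[0]+d[0]*(.006+dx),p[1]+d[1]*(.006+dx),p[2]-.11]).round(1))
crop(f,(235,225),100,90,8,"g1"); crop(f,(220,165),80,70,8,"g2")
```

```text
cam [ 0.4398 -0.5889  0.4864] xdir [ 0.9731 -0.2302 -0.0087]
scale px/mm [array([ 0.7522, -0.1118]), array([-0.1655, -0.4486])]
can [array([227.9, 141.6]), array([205.3, 142.3]), array([204.1, 152.3]), array([228. , 151.5])]
nest [array([246.8, 210.8]), array([207. , 221.5]), array([222.8, 246.9]), array([265.5, 234.2])]
0 [array([254.6, 179.4]), array([254.6, 178.1])] collar [254.6 209. ] shank [254.6 187.4]
-0.002 [array([254.6, 181.5]), array([254.6, 180.1])] collar [254.6 212.1] shank [254.6 189.4]
0.002 [array([254.6, 177.3]), array([254.6, 176. ])] collar [254.6 205.8] shank [254.6 185.3]
```

View pics/g1.png

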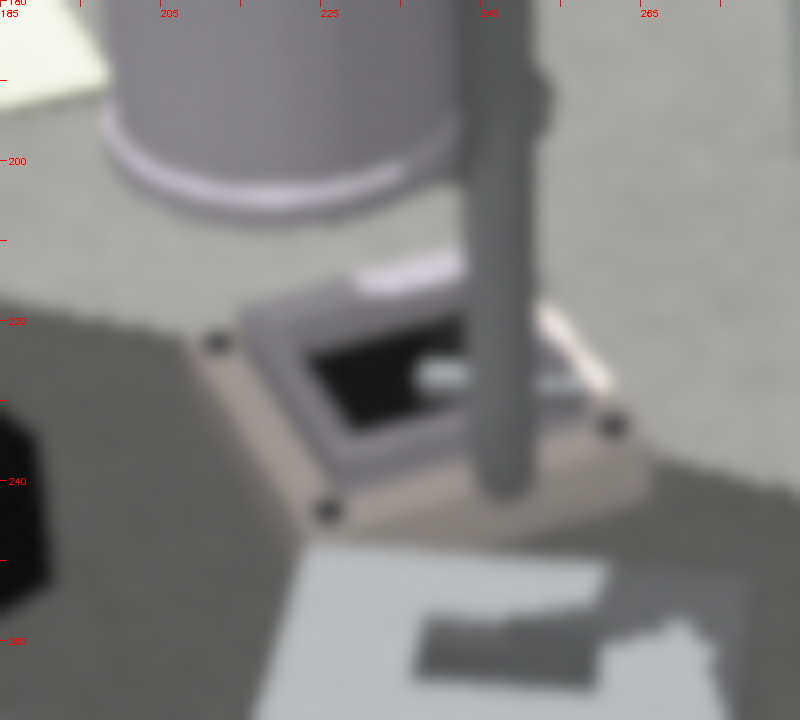

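View pics/g2.png

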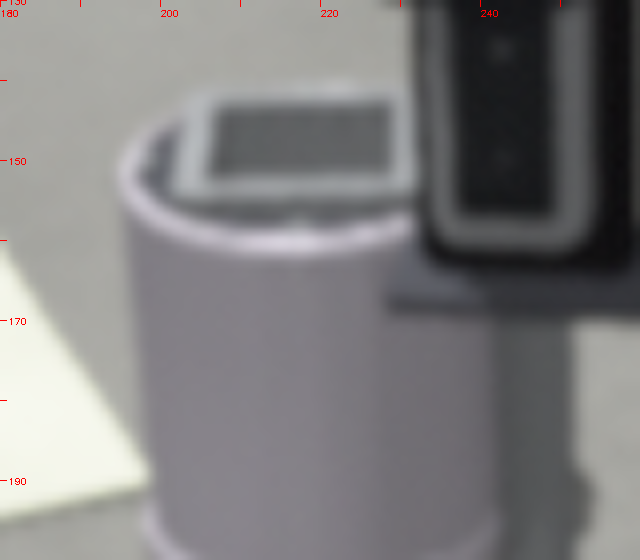

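The key is held upright, with the axis within about 0.5 mm of the TCP (wrist collar edge row 209, side-view tip (247,242)). Moving over the canister at the measured slot angle and feeling down gently.

Run:
```python
from h import *
from station import manip,solve_ik
np.set_printoptions(precision=4,suppress=True)
th=np.radians(142.5); d=np.array([np.cos(th),np.sin(th)])
c=np.array([.5381,.1810])+.0005*d
p0=manip.read_ee_pos()
manip.reach([*c,.292],quat(th)); manip.pause(.2)
print(manip.read_ee_pos(),manip.read_ft_force(),manip.read_time_s())
grab("side","l_side");grab("wrist","l_wrist")
print("a",manip.move_linear([*c,.205],vel=.08,f_stop=4),manip.read_ee_pos())
manip.pause(.2); print(manip.read_ft_force())
print("b",manip.move_linear([*c,.181],vel=.02,f_stop=2.5),manip.read_ee_pos(),manip.read_ft_force(),manip.read_time_s())
```

```text
[0.538  0.1804 0.292 ] [ 0.2075  0.3173 -1.5882] 15.3167
a False [0.5381 0.1813 0.2057]
[ 0.5682  0.7471 -0.6668]
b False [0.5378 0.1813 0.1812] [ 0.5308  1.0195 -1.5754] 18.2083
```

View pics/l_wrist.png

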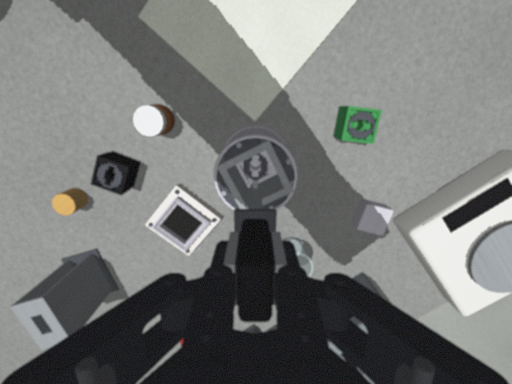

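The pilot is in (no change in vertical force). Now the bar.

Run:
```python
from h import *
from station import manip,solve_ik
np.set_printoptions(precision=4,suppress=True)
c=manip.read_ee_pos()[:2]; c=np.array([.5378,.1813])
print("b",manip.move_linear([*c,.1655],vel=.015,f_stop=2.5),manip.read_ee_pos(),manip.read_ft_force(),manip.read_wrist_torque(),manip.read_time_s())
manip.pause(.2);print(manip.read_ee_pos(),manip.read_ft_force())
```

```text
b False [0.5379 0.1813 0.1656] [ 0.7878 -0.68   -1.4018] [-0.0507 -0.0005  0.0086] 19.3917
[0.5378 0.1813 0.1656] [-0.3069 -0.1953 -0.2968]
```

Run:
```python
from h import *
from station import manip,solve_ik
np.set_printoptions(precision=4,suppress=True)
c=np.array([.5378,.1813])
print("b",manip.move_linear([*c,.161],vel=.01,f_stop=2.5),manip.read_ee_pos(),manip.read_ft_force(),manip.read_time_s())
manip.pause(.2);p=manip.read_ee_pos();print(p,manip.read_ft_force())
```

```text
b False [0.5379 0.1813 0.1612] [-0.5156  0.3562  0.8747] 20.1917
[0.5379 0.1813 0.1612] [-0.0126  0.1515  0.1621]
```

No significant force 5 mm further down, so the bar is under the disc. Now I'll turn about 80° in steps, then draw up gently.

Run:
```python
from h import *
from station import manip,solve_ik
np.set_printoptions(precision=4,suppress=True)
k=np.array([.5381,.1810])
def P(deg): 
    t=np.radians(deg); return k+.0005*np.array([np.cos(t),np.sin(t)])
manip.move_linear([*P(142.5),.1628],vel=.02)
for a in (162.5,182.5,202.5,222.5):
    manip.move_linear([*P(a),.1628],quat(np.radians(a)),vel=.02)
    print(a,manip.read_ft_force(),manip.read_wrist_torque(),manip.read_time_s())
manip.pause(.2);print(manip.read_ee_pos(),manip.read_tool_rot(),manip.read_ft_force())
```

```text
162.5 [ 0.5121  0.2248 -0.6655] [-0.0132  0.0248  0.0322] 21.1417
182.5 [ 0.1829  1.1232 -0.2145] [0.0491 0.0607 0.0471] 21.6417
202.5 [-0.6838  0.4956 -1.2691] [ 0.0116 -0.0151 -0.012 ] 22.1417
222.5 [ 0.3568 -0.5924 -1.8092] [-0.0166  0.0051 -0.0229] 22.6417
[0.5377 0.1807 0.1628] [-0.     -0.3615  0.9324 -0.    ] [-0.4086  0.1616 -0.8175]
```

Run:
```python
from h import *
from station import manip,solve_ik
np.set_printoptions(precision=4,suppress=True)
t=np.radians(222.5); c=np.array([.5381,.1810])+.0005*np.array([np.cos(t),np.sin(t)])
r=manip.move_linear([*c,.175],vel=.015,f_stop=6);print(r,manip.read_ee_pos(),manip.read_ft_force())
manip.pause(.2);print(manip.read_ft_force(),manip.read_ft_force(),manip.read_wrist_torque())
if not r:
    r=manip.move_linear([*c,.22],vel=.04,f_stop=6);print(r,manip.read_ee_pos(),manip.read_ft_force(),manip.read_time_s())
grab("side","u_side");grab("wrist","u_wrist")
```

```text
False [0.5377 0.1806 0.1748] [-0.292   0.0797 -3.9924]
[ 0.7181 -0.3487 -4.0813] [ 0.7181 -0.3487 -4.0813] [ 0.0077  0.0317 -0.0241]
False [0.5376 0.1806 0.2196] [-0.1448 -0.8125 -4.463 ] 25.2833
```

View pics/u_side.png

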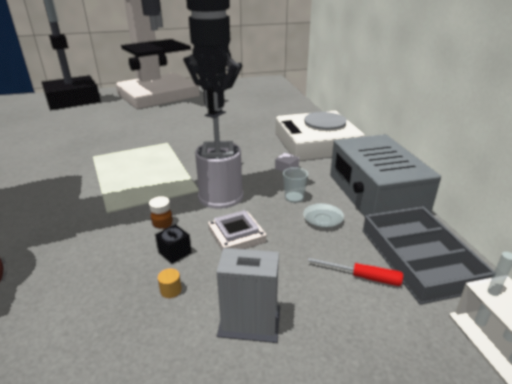

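The tool carries about 3 N more than before (key at (215,125) in the side view), so the carrier is caught. Drawing it clear.

Run:
```python
from h import *
from station import manip,solve_ik
np.set_printoptions(precision=4,suppress=True)
t=np.radians(222.5); c=np.array([.5381,.1810])+.0005*np.array([np.cos(t),np.sin(t)])
r=manip.move_linear([*c,.312],vel=.06,f_stop=8);manip.pause(.4);print(r,manip.read_ee_pos(),manip.read_ft_force(),manip.read_wrist_torque(),manip.read_time_s())
grab("side","v_side");grab("wrist","v_wrist");grab("top","v_top")
```

```text
False [0.5377 0.1807 0.312 ] [-0.9144  0.0333 -4.4535] [0.018  0.0141 0.0077] 27.4667
```

View pics/v_side.png

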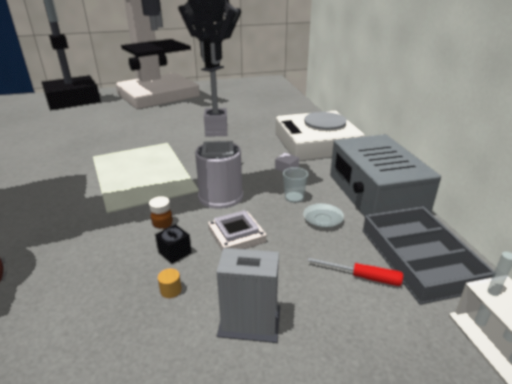

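View pics/v_wrist.png

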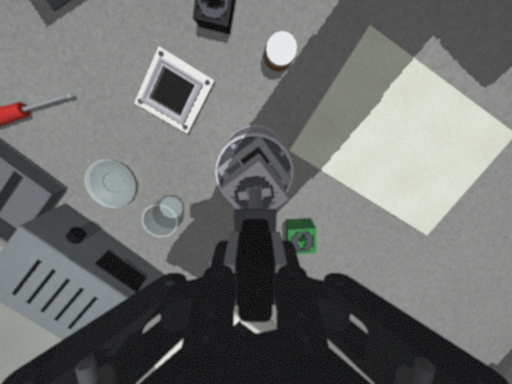

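The carrier hangs level and clear, at side view (216,122). Carrying it over the nest and turning by +21.7°.

Run:
```python
from h import *
from station import manip,solve_ik
np.set_printoptions(precision=4,suppress=True)
t=np.radians(244.2); c=np.array([.546,.025])+.0005*np.array([np.cos(t),np.sin(t)])
manip.move_linear([.5419,.103,.312],quat(np.radians(233)),vel=.06)
manip.move_linear([*c,.312],quat(t),vel=.06)
manip.move_linear([*c,.225],vel=.06,f_stop=8);manip.pause(.5);print(manip.read_ee_pos(),manip.read_ft_force(),manip.read_wrist_torque(),manip.read_time_s())
grab("side","x_side");grab("wrist","x_wrist");grab("top","x_top")
from fit import L
crop(L("x_wrist"),(256,180),110,100,7,"y1");crop(L("x_side"),(236,190),100,100,7,"y2");crop(L("x_top"),(252,214),80,80,7,"y3")
```

```text
[0.5458 0.0245 0.225 ] [-0.78   -0.2758 -4.4806] [-0.0189  0.0386  0.0257] 32.625
```

View pics/y1.png

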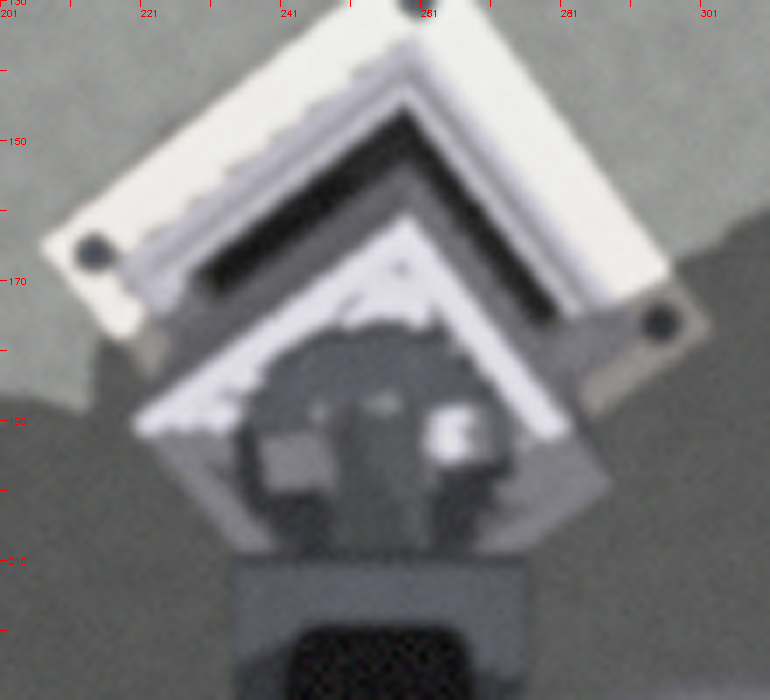

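View pics/y2.png

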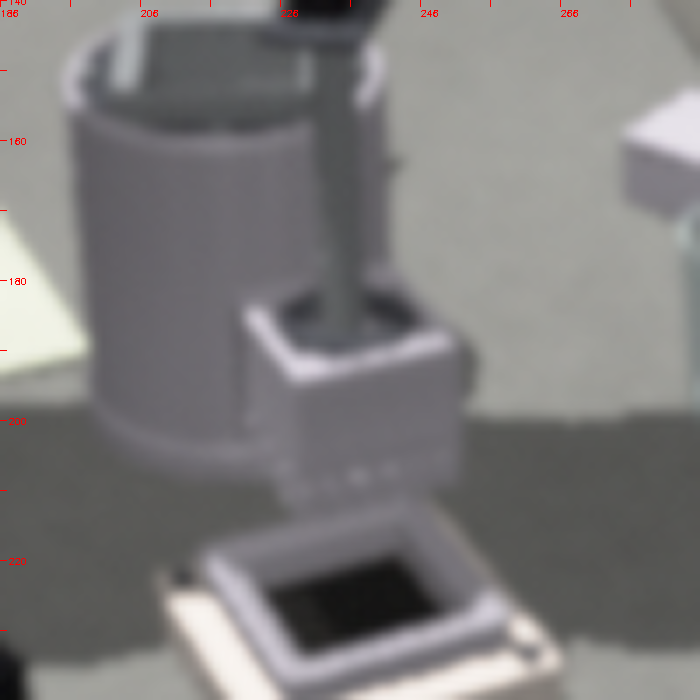

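View pics/y3.png

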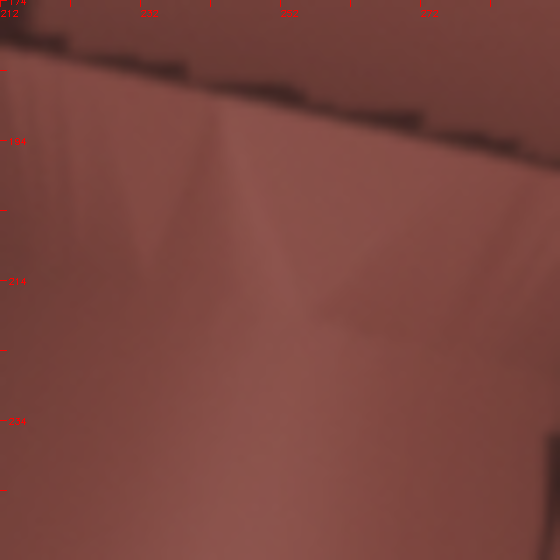

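Run:
```python
from fit import *
f=L("x_wrist"); o=(201,130)
A,Lc,Rc=[at_z(f,p,.117)[:2] for p in px(o,7,[(403,217),(134,425),(610,485)])]
print("carrier c",(Lc+Rc)/2,np.linalg.norm(A-Lc),np.linalg.norm(A-Rc),[np.degrees(np.arctan2(*(A-q)[::-1])) for q in(Lc,Rc)])
l,r=[at_z(f,p,.02)[:2] for p in px(o,7,[(40,243),(710,325)])]
print("nest c",(l+r)/2,np.linalg.norm(l-r),"diag",np.degrees(np.arctan2(*(r-l)[::-1])))
# inner frame apex 
s=L("x_side"); a=np.radians(11.6)
def sq(c,ang,h,z): 
    a=np.radians(ang); return [proj(s,[c[0]+h*(u*np.cos(a)-v*np.sin(a)),c[1]+h*(u*np.sin(a)+v*np.cos(a)),z]) for u,v in((1,1),(-1,1),(-1,-1),(1,-1))]
im=s["img"][140:240,186:286,::-1]; im=cv2.resize(im,None,fx=7,fy=7,interpolation=cv2.INTER_CUBIC)
for q,col in [(sq((.546,.025),11.6,.023,.117),(0,255,0)),(sq((.546,.025),11.6,.023,.072),(0,255,0)),(sq((.546,.025),11.6,.044,.02),(0,0,255)),(sq((.546,.025),11.6,.0255,.033),(0,0,255))]:
    cv2.polylines(im,[np.int32([((p[0]-186+.5)*7,(p[1]-140+.5)*7) for p in q])],True,col,1)
cv2.imwrite("pics/z1.png",im)
```

```text
carrier c [0.5465 0.0255] 0.04574109883739914 0.04633502307074032 [np.float64(-167.68631968692327), np.float64(-78.27273749935138)]
nest c [0.5454 0.0246] 0.12388954555080915 diag 147.0734206482166
```

View pics/z1.png

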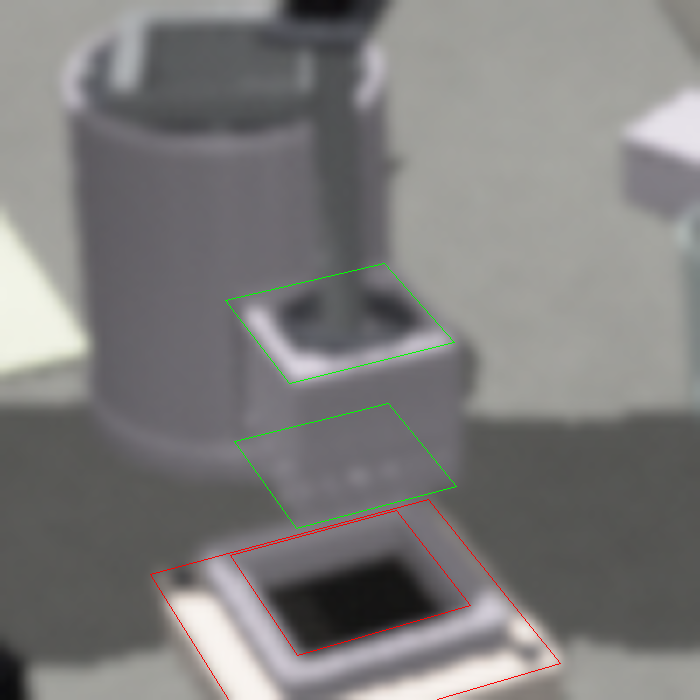

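The carrier is aligned: measured angle 12.0° against 11.6° for the nest, and the centre within about 0.7 mm. Lowering gently.

Run:
```python
from h import *
from station import manip,solve_ik
np.set_printoptions(precision=4,suppress=True)
c=manip.read_ee_pos()[:2]; t=np.radians(244.2); c=np.array([.546,.025])+.0005*np.array([np.cos(t),np.sin(t)])-.0005
print(manip.move_linear([*c,.195],vel=.05,f_stop=5),manip.read_ee_pos())
manip.pause(.2);print(manip.read_ft_force())
print(manip.move_linear([*c,.178],vel=.02,f_stop=3),manip.read_ee_pos(),manip.read_ft_force())
manip.pause(.2);print(manip.read_ft_force())
for z in (.176,.1745,.173,.1715,.170):
    r=manip.move_linear([*c,z],vel=.01,f_stop=4); manip.pause(.1)
    print(z,r,manip.read_ee_pos(),manip.read_ft_force(),manip.read_wrist_torque())
    if r: break
print(manip.read_time_s())
grab("side","b_side");grab("wrist","b_wrist")
from fit import L
crop(L("b_wrist"),(256,180),110,100,7,"y4");crop(L("b_side"),(236,200),100,100,7,"y5")
```

```text
False [0.5454 0.024  0.1952]
[ 0.5038 -0.7356 -3.9945]
False [0.5454 0.024  0.1782] [-0.2587  0.2548 -4.5438]
[-0.364  -0.8228 -4.9346]
0.176 False [0.5453 0.0241 0.176 ] [-0.388   0.5843 -4.3683] [0.0384 0.039  0.0067]
0.1745 False [0.5453 0.0241 0.1745] [ 0.2588 -0.4016 -4.8514] [-0.0547  0.0097 -0.0109]
0.173 False [0.5452 0.0241 0.173 ] [-1.1607 -0.7361 -4.5459] [ 0.0286 -0.0024  0.0243]
0.1715 False [0.5455 0.024  0.1718] [-0.0633 -0.021  -2.545 ] [-0.0515  0.0433  0.0139]
0.17 False [0.5453 0.024  0.17  ] [-0.3197  0.0994 -1.6849] [-0.0388  0.0538  0.0394]
36.975
```

View pics/y4.png

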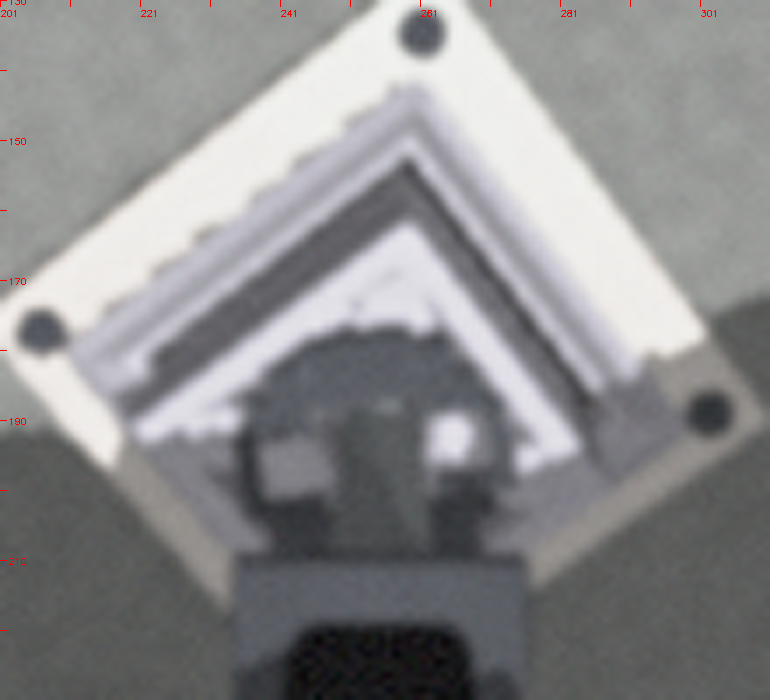

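View pics/y5.png

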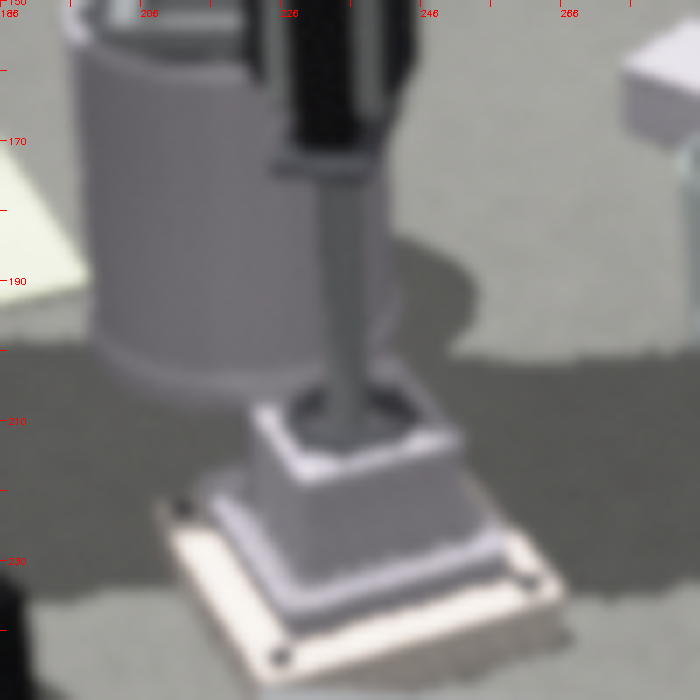

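The weight came off at TCP z ≈ 0.172, which matches the home height. The pictures show the carrier inside the frame. Letting the key down onto the hollow floor and releasing.

Run:
```python
from h import *
from station import manip,solve_ik
np.set_printoptions(precision=4,suppress=True)
c=np.array(manip.read_ee_pos())
for z in (.169,.168):
    r=manip.move_linear([.5453,.024,z],vel=.01,f_stop=2); manip.pause(.1)
    print(z,r,manip.read_ee_pos(),manip.read_ft_force())
    if r: break
manip.open_gripper(); manip.pause(.4); print(manip.read_finger_gap(),manip.read_ft_force(),manip.read_time_s())
manip.move_linear([.5453,.024,.27],vel=.08,f_stop=6); manip.pause(.3)
print(manip.read_ee_pos(),manip.read_ft_force(),manip.read_time_s())
grab("side","r_side");grab("wrist","r_wrist")
```

```text
0.169 False [0.5454 0.024  0.1692] [-0.3078  0.9554  1.2098]
0.168 False [0.5454 0.024  0.1682] [ 0.1281 -0.2749  3.507 ]
1.0013666381934565 [0.0704 1.0489 0.059 ] 38.8583
[0.5452 0.024  0.2698] [-0.4939 -0.3501 -0.6682] 40.5833
```

View pics/r_side.png

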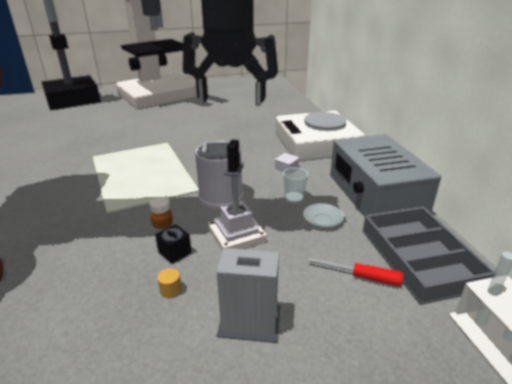

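View pics/r_wrist.png

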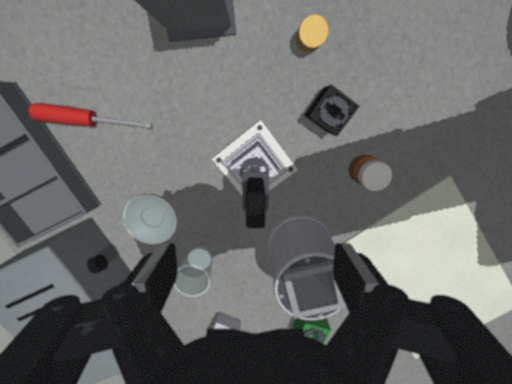

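The key stands in the carrier with almost no lean (side view (234,160) to (236,210)), and it is released. A last overlay check that the carrier is home, and a stillness check.

Run:
```python
from fit import *
outs=[]
for n,ctr in (("r_side",(236,200)),("r_wrist",(255,170))):
    s=L(n); x,y=ctr[0]-40,ctr[1]-50
    im=cv2.resize(s["img"][y:y+100,x:x+80,::-1],None,fx=5,fy=5,interpolation=cv2.INTER_CUBIC)
    a=np.radians(11.6)
    for h,z,col in ((.023,.065,(0,255,0)),(.044,.02,(0,0,255)),(.0255,.033,(255,0,0))):
        q=[proj(s,[.546+h*(u*np.cos(a)-v*np.sin(a)),.025+h*(u*np.sin(a)+v*np.cos(a)),z]) for u,v in((1,1),(-1,1),(-1,-1),(1,-1))]
        cv2.polylines(im,[np.int32([((p[0]-x+.5)*5,(p[1]-y+.5)*5) for p in q])],True,col,1)
    outs.append(im)
cv2.imwrite("pics/z2.png",np.hstack(outs))
```

```text
(no output)
```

View pics/z2.png

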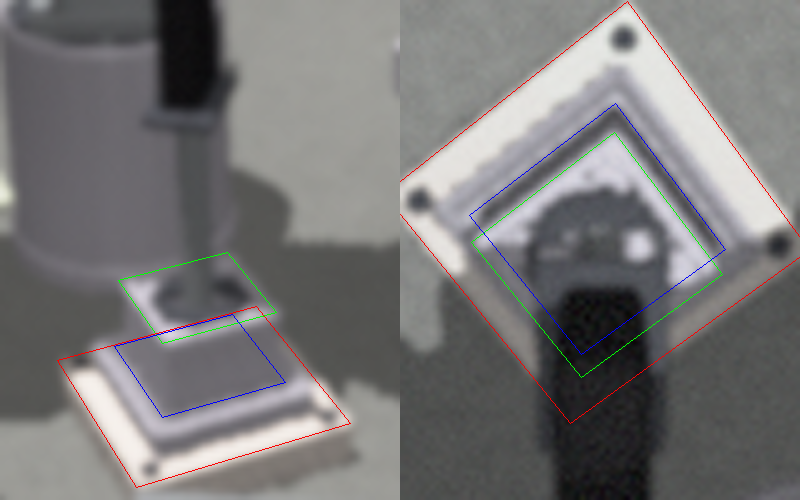

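The overlays for a home carrier (green) match in both views, and the carrier is level. Handing in.

Run:
```python
from station import manip
print(manip.read_ft_force(),manip.read_finger_gap(),manip.read_time_s()); manip.sign_off()
```

```text
[-0.23983463  0.63525779  0.07628076] 0.9995421001013441 40.6833
the job is handed in; nothing more can be done
```

The carrier is home in the square nest with the key standing in it, released. I handed the job in at about 41 s of the 72 s allowed.

**What I did:**
- I took the key from its stand. The slot showed in the wrist camera at about 142.5°, so the bar dropped through at that angle without a search.
- I turned the key 80° under the disc and drew the carrier out. It weighed about 3 N on the tool.
- I turned it 21.7° to match the nest and lowered it. Its weight came off at the height expected for home.
- I let the key down onto the hollow's floor, opened the fingers and raised the gripper clear.

**Last checks:**
- **Fit:** the home outline laid over the side and wrist pictures matched the carrier to about 1–2 mm, level and square in the nest.
- **Key:** it stands almost upright in the pictures. I did not see its bar under the disc directly after release; that rests on the heights and forces felt.
- **Gripper:** it was fully open and clear, with only sensor noise on the tool.
- **Forces:** wrist readings in the bore stayed a few newtons above the key's own weight. The largest push at set-down was about 5 N.
- **Bystanders:** none I could see had moved, but I did not measure this.

The only disagreement was a shift of 1–2 pixels (about 1.5–2.5 mm) in the side camera against the wrist camera. It affected the fixed parts equally, so I took it as calibration error.

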